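Find the key that opens the gauge case

TASK

Nobody remembers which key fits the gauge case: try the two square-headed keys from the wooden stand in the lock, pushing each fully home with its flat along the lock's long side and turning it clockwise, until one turns the latch a quarter turn to its stop. Then pull that key out, leaving the latch open, and leave it lying in the grey tray along with the other key if you tried it; a key not tried stays in the stand, and so does the round-headed blank. Leave the other things on the bench undisturbed.

Things in the scene. Friction and masses are not known exactly. Their poses are not given: they have to be found in the camera images.
- key_a: Key, all steel, about 100 g. Square bow 32 wide (y), 8 thick (x), 36 mm tall (z); blade 35 mm long below: neck 5.4 mm round for 6.5 mm, then flat, 24 wide (y) x 5, narrowed over the last 4.5 mm to 16 x 2.6. Origin: middle of the bow's underside, which rests on the stand or, fully home, on the lock face. Same turned half round. Blade cut to 4.4 mm round 8.5 to 16.5 mm below the origin.
- key_b: Key, all steel, about 100 g. Square bow 32 wide (y), 8 thick (x), 36 mm tall (z); blade 35 mm long below: neck 5.4 mm round for 6.5 mm, then flat, 24 wide (y) x 5, narrowed over the last 4.5 mm to 16 x 2.6. Origin: middle of the bow's underside, which rests on the stand or, fully home, on the lock face. Same turned half round. Blade cut to 4.4 mm round 16.5 to 24.5 mm below the origin.
- key_stand: Fixed wooden block 46 x 150 x 46 mm (x, y, z) with three upright slots 8 x 27 mm at y = -46, 0 and 46 mm, holding the two keys and a blank in any order, flats along the block's long side (y). Origin in the middle of its underside.
- gauge_case: Fixed grey steel case 154 x 204 x 45 mm (x, y, z), origin in the middle of its underside. On its lid a steel lock box 44 mm wide (x), 120 mm long (y, from +22 to -98 mm) and 37 mm tall, its face 82 mm above the bench. Hidden in it a ward, changed from start to start, lets only one of the two keys turn; a wrong key goes fully home but jams within 0.15 to 0.35 rad of turn, the torque rising past 0.5 N m.
- keyhole (a point): Centre of a cross-shaped slot in the lock's face, at face height, over the case's origin, same axes; arms 27 mm end to end, 7.4 (along y) and 9.2 mm (along x) wide. While locked a key enters only with its flat along y, and turns only when fully home. Held by the lock once turned, it comes straight up only at 0 (turn a wrong key back) or, the right one, at 90 degrees (flat along x).
- latch (a joint): Latch angle: 0 locked, the brass tongue pointing along the keyhole's +y under its keeper; grows to 1.57 rad when turned clockwise to its stop, tongue along +x. The right key turns it clockwise from above with about 0.1 N m; it lags by 0.12 rad of play and stays where it is left. The tongue cannot be moved by hand.
- key_tray: Fixed grey tray 160 x 170 x 28 mm (x, y, z), open on top, walls and floor 4 to 5 mm. Origin in the middle of its underside.
- blank_1: Uncut key blank of bare steel with a round bow 32 mm across, standing in the third slot of the stand: a bystander that fits no lock. Origin: middle of the bow's underside.
- blank_2: Flat round-headed key blank lying on the bench, 32 x 67 x 6 mm, a bystander.
- screwdriver: Screwdriver lying on the bench, a bystander.
- pot: White cup, 70 mm across and 60 mm tall, a bystander.

How it is judged:
On the way, in this order (a step that is already met when the one before it is completed fails the run):
1. a key stands fully home in the lock (((distance between key_a and keyhole below 0.004 m and angle between key_a's own z axis and vertical below 0.12 rad) or (distance between key_b and keyhole below 0.004 m and angle between key_b's own z axis and vertical below 0.12 rad))), for 0.1 s.
2. a key that is home has turned the latch at least 75 degrees (value of joint latch above 1.3 rad and ((distance between key_a and keyhole below 0.004 m and angle between key_a's own z axis and vertical below 0.12 rad) or (distance between key_b and keyhole below 0.004 m and angle between key_b's own z axis and vertical below 0.12 rad))), for 0.1 s.
At the end, for the whole second after the job is handed in: The latch stands open (joint above 1.3 rad); at least one key lies in the tray; each key is at rest either in the tray (its origin inside the tray's outline and under 50 mm above its underside) or still upright where it started in the stand (within 6 mm) (value of joint latch above 1.3 rad and ((x of key_a in the frame of key_tray between -0.078 and 0.078 m and y of key_a in the frame of key_tray between -0.083 and 0.083 m and z of key_a in the frame of key_tray below 0.05 m) or (x of key_b in the frame of key_tray between -0.078 and 0.078 m and y of key_b in the frame of key_tray between -0.083 and 0.083 m and z of key_b in the frame of key_tray below 0.05 m)) and ((x of key_a in the frame of key_tray between -0.078 and 0.078 m and y of key_a in the frame of key_tray between -0.083 and 0.083 m and z of key_a in the frame of key_tray below 0.05 m) or (distance of key_a from where it was at the start of the episode below 0.006 m and angle between key_a's own z axis and vertical below 0.15 rad)) and ((x of key_b in the frame of key_tray between -0.078 and 0.078 m and y of key_b in the frame of key_tray between -0.083 and 0.083 m and z of key_b in the frame of key_tray below 0.05 m) or (distance of key_b from where it was at the start of the episode below 0.006 m and angle between key_b's own z axis and vertical below 0.15 rad)) and linear speed of each of key_a, key_b below 0.02 m/s); the robot touches nothing.
It fails at once if another thing on the bench is shoved more than 30 mm (distance of any of blank_1, blank_2, screwdriver, pot from where it was at the start of the episode above 0.03 m).
It fails at once if the cup is tipped (angle between pot's own z axis and vertical above 0.5 rad).
It also fails if it takes over 72 s, if anything falls off the work surface, if the arm or the gripper's body presses on something with over 40 N, if the wrist force passes 120 N, or if a joint passes its speed limit or range.

ROBOT

A 7-joint arm with a two-finger parallel gripper is mounted at the origin on the work surface. World frame = base frame: x ahead of the robot, y to its left, z up, the work surface at z = 0. Lengths are in m, angles in rad, forces in N, time in s.
With the tool pointing down it reaches from about 0.4 to 0.875 m from the base axis. Payload 19.3 kg.
Tool frame: the origin (TCP) lies between the finger pads; the fingertips stand 17 mm ahead of it and the grasp point (between the pads) lies 2 mm behind it (bot.finger_overhang is the distance from the TCP to the fingertips, in m); z points along the fingers, y is the line along which they close (so a half turn about z gives the same grasp; the last joint's range is limited). The gripper opens to 85 mm and grips with 20 to 120 N. Pads are 22 mm wide; open, the fingers measure 114 mm over their backs; the gripper's body (76 mm by 85 mm) begins 54 mm behind the grasp point. The pads swing forward as they close: fully open they stand 13 mm farther back than shut.
Start: joints at [1.131, 0.521, -0.036, 1.599, 0.021, 1.021, -0.113], TCP at [0.226, -0.583, 0.248] pointing down, gripper open.
Joint ranges: [-2.91, 2.91], [-0.3, 2.13], [-1.5, 1.42], [0.17, 2.43], [-1.26, 4.41], [0.16, 1.93], [-2.52, 2.52]. Speed limits (rad/s): [1.89, 1.89, 2.39, 2.39, 3.01, 3.01, 3.01].

INTERFACE

Orientations are given as [roll, pitch, yaw] about the fixed x, y, z axes, in that order (R = Rz(yaw) Ry(pitch) Rx(roll)).
In Python, from workcell import observe, grab_frame, bot gives the robot as it stands.
- The arm moves only by the shell command python3 -m crank 'ROWS' [FORCE]. ROWS is a JSON object of lists of equal length, an entry for each row: "linear": the shift along the world's x, y, z each as a share of 0.25 m, from -1 to 1, a list of three; "delta_rot": the turn, a rotation vector about the world's x, y, z each as a share of 30 degrees, from -1 to 1, a list of three; "fingers": the opening, from -1 (shut) to 1 (fully open). In form: {"linear": [[dx, dy, dz], ...], "delta_rot": [[rx, ry, rz], ...], "fingers": [fingers, ...]}. A call has 1 to 5 rows; each row is the pose to reach, as a shift and turn from the pose commanded when the call began; what a row does not reach only later rows make up. A row lasts 1/10 s, in which the tool goes at most 50 mm and 8.59 degrees, less where a joint would pass 70% of its speed; a pose out of reach is approached as far as the arm can. A call with a number of a shift or a turn outside -1 to 1 is refused whole. A call with a gripper value outside its range is refused whole. The fingers move at their own pace and stop on an object; FORCE is the grip in N (left out, the last holds). Time passes only in rows, so rows that repeat a pose let the fingers close. It gives the time, the measured TCP pose, the force, the opening and the grip force at its end, in the units of the state.
- observe(): the state, without advancing time (a new reading comes with each control period).
- grab_frame(name): name is "side" or "top"; returns a dict with "image" (400x640x3 uint8, red, green, blue), "mtx" (3x3 intrinsics, pixels), "k1" (the pictures are not rectified: a ray, as slopes to the right and down, at radius r is drawn at 1 + k1 r^2 times it, then the intrinsics apply), "xyz" and "orientation" of the camera in the world. Camera axes: x right, y down, z forward; pixel columns grow to the right and rows downward; lengths in m; the calibration is good to about 2 mm. A picture is of the moment at which its call begins. There is no depth.
- bot.job_done(): hands the job in; it is judged then, once.
The state is a dict: "clock": time; "qpos": joint angles; "qd": joint speeds; "joint_efforts": joint torques, N m; "position": TCP position; "tool_rot": TCP orientation; "force": force on the tool from outside, world axes, zero at the start; "moment": the same for the moment, N m; "grip_width": finger opening in m; "finger_force": force on a finger pad.
Only numpy, scipy, OpenCV 4.12 (cv2) and the standard library are available. Lean on these libraries where they do the work, as an engineer would, in place of code of your own. Each camera call takes 0.05 s, during which the arm holds its last target. There are 200 camera calls.

## Working session

There is one attempt and no reset: what is moved stays moved. The work goes in short steps, Python scripts to look and compute and a shell command to move; the robot and the scene stay as the last step left them, time stands still between calls to the robot, and variables do not carry over. Pictures are saved under pics/ and viewed, at most 10 in all, crops included, and the job is handed in when it is done.

```bash
ls; mkdir -p pics; python3 - <<'E'
from workcell import observe, grab_frame, bot
import cv2
print(observe())
for n in("side","top"):
    f=grab_frame(n); cv2.imwrite(f"pics/{n}0.png",f["image"][:,:,::-1]); print(n,f["mtx"],f["k1"],f["xyz"],f["orientation"])
E
```

```text
pics
{'clock': 0.0, 'qpos': array([ 1.13080018,  0.52202639, -0.03630195,  1.59999787,  0.02119307,
        1.02110491, -0.11277477]), 'qd': array([-6.82769469e-04, -1.42316610e-03, -2.11319174e-03, -7.60164512e-05,
       -1.90886612e-03,  7.60096940e-04,  6.96492744e-04]), 'joint_efforts': array([ 7.90771392e-04, -9.27108407e+01,  1.97929189e+00, -3.69936311e+01,
        1.76413829e-02,  7.95203377e-03, -9.38050653e-05]), 'position': array([ 0.2257306 , -0.58247161,  0.24772192]), 'tool_rot': array([-3.14044431e+00,  8.91675596e-05,  3.69785577e-01]), 'force': array([-0.10286672, -0.92369991, -0.8527013 ]), 'moment': array([ 0.03115767, -0.00553438,  0.00456408]), 'finger_force': 0.0, 'grip_width': 0.08542930225478665}
side [[362.8662792    0.         316.39172126]
 [  0.         362.8662792  199.8798614 ]
 [  0.           0.           1.        ]] -0.0024665166084848764 [-0.04362044 -0.67718975  0.57016686] [-2.06498481 -0.01409721 -0.75478762]
top [[490.63622806   0.         318.17801149]
 [  0.         490.63622806 200.18368802]
 [  0.           0.           1.        ]] -0.04844008573508458 [ 0.28433331 -0.02539316  1.26334284] [-2.91238755e+00  1.81440267e-03 -1.61968926e+00]
```

View pics/side0.png

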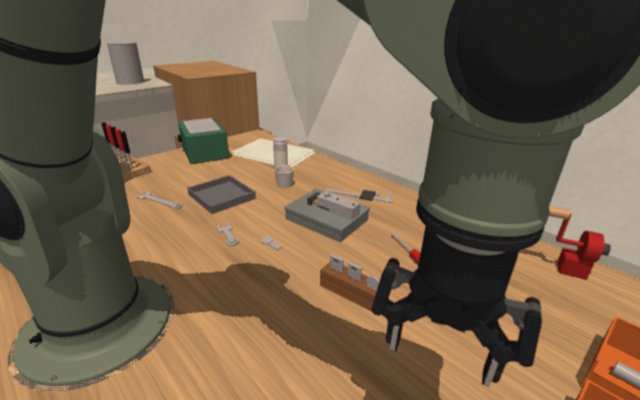

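View pics/top0.png

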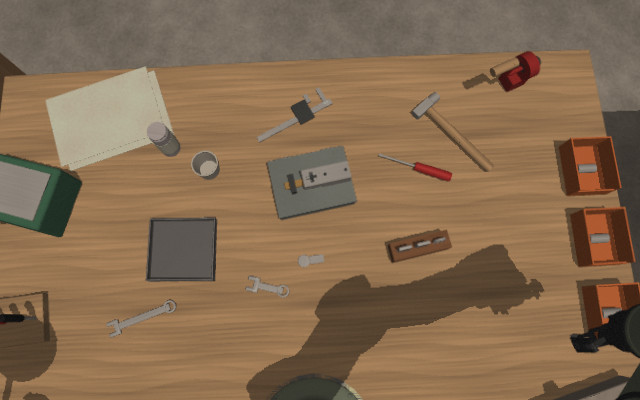

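Side: stand at about (350,280), lock at about (337,203), tray at (221,193). Top: stand (420,245), lock (325,175), tray (182,249), blank_2 (312,261). Next I enlarge the lock and stand from both cameras.

```bash
python3 - <<'E'
import cv2,numpy as np
t=cv2.imread("pics/top0.png");s=cv2.imread("pics/side0.png")
def c(im,x,y,w,h,k): return cv2.resize(im[y:y+h,x:x+w],None,fx=k,fy=k,interpolation=cv2.INTER_CUBIC)
# top-left: lock (262,142,100x75)x4 ; top-right: stand top (380,220)
a=np.hstack([c(t,262,142,100,75,4),c(t,375,205,100,75,4)])
b=np.hstack([c(s,280,175,100,75,4),c(s,310,240,100,75,4)])
cv2.imwrite("pics/crop0.png",np.vstack([a,b]))
E
```

```text
(no output)
```

View pics/crop0.png

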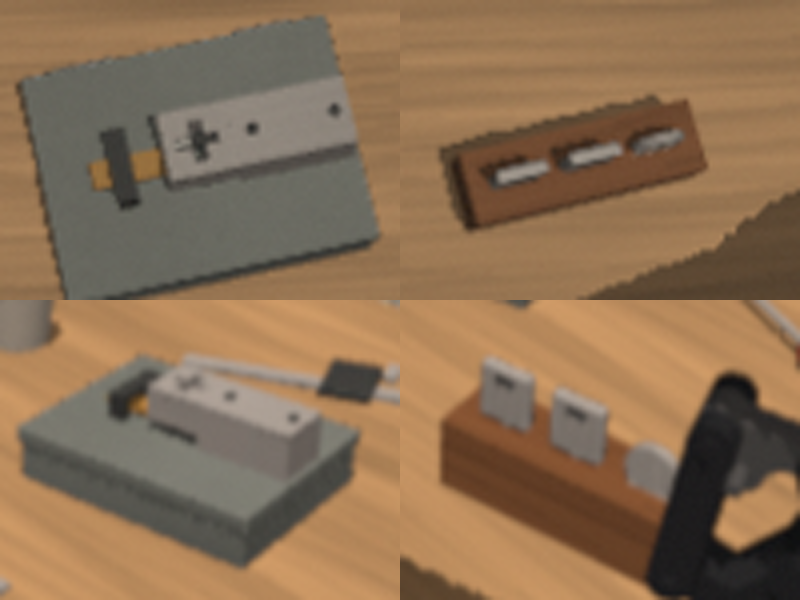

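Lock: keyhole at top (311,176.6) and side (327,195). The square keys are the two left ones, with bow tops at top view (405.4,248) and (423,243). The round blank is on the right.

```bash
cat > h.py <<'E'
import cv2,numpy as np
from scipy.spatial.transform import Rotation as R
from workcell import observe, grab_frame, bot
CAM={"side":([[362.8662792,0,316.39172126],[0,362.8662792,199.8798614],[0,0,1]],-0.0024665166,[-0.04362044,-0.67718975,0.57016686],[-2.06498481,-0.01409721,-0.75478762]),
"top":([[490.63622806,0,318.17801149],[0,490.63622806,200.18368802],[0,0,1]],-0.048440085,[0.28433331,-0.02539316,1.26334284],[-2.91238755,1.81440267e-03,-1.61968926])}
def ray(n,p):
    K,k,o,r=CAM[n]
    u=cv2.undistortPoints(np.array([[p]],float),np.array(K),np.array([k,0,0,0.]))[0,0]
    return np.array(o),R.from_euler("xyz",r).apply([u[0],u[1],1])
def atz(n,p,z):
    o,d=ray(n,p); return o+d*(z-o[2])/d[2]
def proj(n,X):
    K,k,o,r=CAM[n]; M=R.from_euler("xyz",r).inv()
    X=np.atleast_2d(X)-o; X=M.apply(X)
    return cv2.projectPoints(X.reshape(-1,1,3),np.zeros(3),np.zeros(3),np.array(K),np.array([k,0,0,0.]))[0][:,0]
def tri(pt,ps):
    o1,d1=ray("top",pt);o2,d2=ray("side",ps)
    s=np.linalg.lstsq(np.c_[d1,-d2],o2-o1,rcond=None)[0]
    a=o1+s[0]*d1;b=o2+s[1]*d2
    return (a+b)/2,np.linalg.norm(a-b)
E
python3 - <<'E'
from h import *
np.set_printoptions(precision=4,suppress=True)
T1=lambda x,y:(262+x/4-.375,142+y/4-.375)
T2=lambda x,y:(375+x/4-.375,205+y/4-.375)
S1=lambda x,y:(280+x/4-.375,175+y/4-.375)
S2=lambda x,y:(310+x/4-.375,240+y/4-.375)
print("keyhole",tri(T1(198,140),S1(190,82)), atz("top",T1(198,140),.082),atz("side",S1(190,82),.082))
print("screw",tri(T1(252,128),S1(230,96)),"screw2",tri(T1(334,110),S1(293,118)))
print("k1",tri(T2(123,171),S2(107,63)),"k2",tri(T2(194,151),S2(180,96)))
def yaw(a,b,z): d=atz("top",a,z)-atz("top",b,z); return np.degrees(np.arctan2(d[1],d[0])),np.linalg.norm(d)
print("lock yaw",yaw(T1(157,115),T1(345,77),.082),yaw(T1(172,186),T1(357,147),.082),yaw(T1(252,128),T1(334,110),.082))
print("case",yaw(T1(20,83),T1(325,17),.045))
c=[T2(62,157),T2(288,100),T2(307,167),T2(70,230)]
P=np.array([atz("top",p,.046) for p in c]);print("stand",P,P.mean(0),yaw(c[0],c[1],.046),yaw(c[3],c[2],.046))
print("keys dir",yaw(T2(123,171),T2(194,151),.082))
Q=np.array([atz("top",p,.028) for p in[(150,219),(216,218),(215,280),(148,280)]]);print("tray",Q,Q.mean(0))
E
```

```text
keyhole (array([ 0.6218, -0.023 ,  0.0835]), np.float64(0.003018328868025538)) [ 0.621  -0.0221  0.082 ] [ 0.6255 -0.0214  0.082 ]
screw (array([ 0.628 , -0.0571,  0.0834]), np.float64(0.003147345770883588)) screw2 (array([ 0.6371, -0.1091,  0.0836]), np.float64(0.0030039775533915636))
k1 (array([ 0.4329, -0.2423,  0.0855]), np.float64(0.00316616528234895)) k2 (array([ 0.443 , -0.2869,  0.0835]), np.float64(0.003029738201578062))
lock yaw (np.float64(99.08728385133858), np.float64(0.12085310979018261)) (np.float64(99.4758224558993), np.float64(0.11811163558594304)) (np.float64(100.03459896203998), np.float64(0.05281410873338141))
case (np.float64(99.97793839573684), np.float64(0.2037318030016703))
stand [[ 0.4473 -0.2111  0.046 ]
 [ 0.4761 -0.3567  0.046 ]
 [ 0.4332 -0.3641  0.046 ]
 [ 0.4016 -0.2124  0.046 ]] [ 0.4395 -0.2861  0.046 ] (np.float64(101.18788222272885), np.float64(0.14832596964311656)) (np.float64(101.75826968936332), np.float64(0.1548925333879812))
keys dir (np.float64(102.6895153767774), np.float64(0.04536760451575969))
tray [[0.5439 0.3984 0.028 ]
 [0.5383 0.2274 0.028 ]
 [0.3804 0.2304 0.028 ]
 [0.3879 0.3994 0.028 ]] [0.4626 0.3139 0.028 ]
```

```bash
python3 -m crank '{"linear":[[0.4,0.6,0],[0.4,0.6,0],[0.4,0.6,0],[0.4,0.6,0]],"delta_rot":[[0,0,1],[0,0,1],[0,0,1],[0,0,1]],"fingers":[0,0,0,0]}' 40
python3 -m crank '{"linear":[[0.43,0.76,-0.2],[0.43,0.76,-0.2],[0.43,0.76,-0.2],[0.43,0.76,-0.2],[0.43,0.76,-0.2]],"delta_rot":[[0,0,1],[0,0,1],[0,0,1],[0,0,1],[0,0,1]],"fingers":[0,0,0,0,0]}'
python3 -m crank '{"linear":[[0,0,-0.16],[0,0,-0.16],[0,0,-0.16],[0,0,-0.16]],"delta_rot":[[0,0,0.69],[0,0,0.69],[0,0,0.69],[0,0,0.69]],"fingers":[0,0,0,0]}'
python3 - <<'E'
from h import *
print(observe()["qpos"])
t=grab_frame("top")["image"][:,:,::-1];s=grab_frame("side")["image"][:,:,::-1]
c=lambda im,x,y:cv2.resize(im[y:y+150,x:x+100],None,fx=4,fy=4,interpolation=cv2.INTER_CUBIC)
cv2.imwrite("pics/a1.png",np.hstack([c(t,360,150),c(s,300,160)]))
E
```

```text
clock: 0.5
position: [0.3277, -0.4296, 0.2483]
tool_rot: [-3.141, -0.001, 0.902]
force: [-0.0, -0.7, -0.9]
grip_width: 0.043
finger_force: 0.0
clock: 1.0
position: [0.4347, -0.2389, 0.1975]
tool_rot: [-3.141, -0.002, 1.424]
force: [0.8, -0.7, 0.7]
grip_width: 0.0424
finger_force: 0.0
clock: 1.4
position: [0.4331, -0.2427, 0.1579]
tool_rot: [-3.141, -0.001, 1.779]
force: [0.1, -0.9, 0.1]
grip_width: 0.0426
finger_force: 0.0
[ 0.73339988  0.47890912 -0.44596814  1.99925731  0.30261898  0.72819916
  0.31134727]
```

View pics/a1.png

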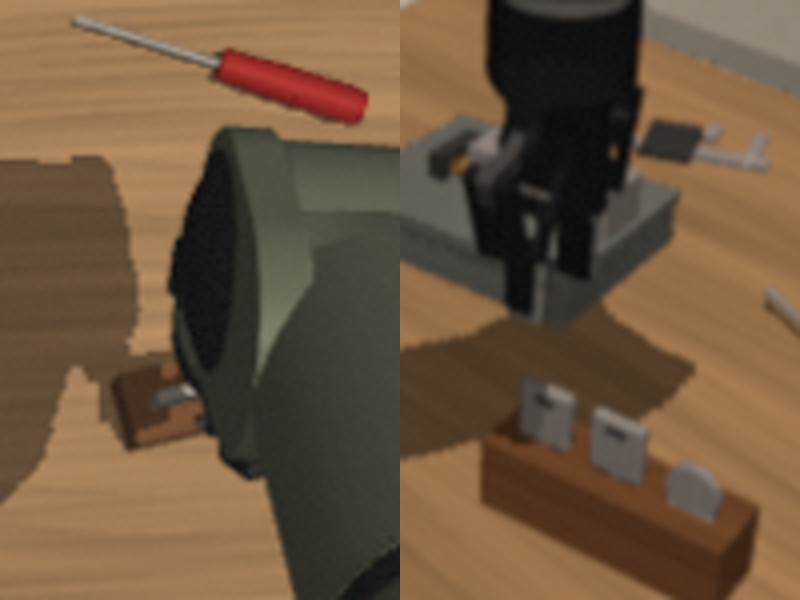

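```bash
python3 - <<'E'
from h import *
o=observe();M=R.from_euler("xyz",o["tool_rot"]);p=o["position"];print(p,o["tool_rot"])
for sy in(-1,1):
  for x in(-.011,.011):
    for d in (0.0213,0.0355):
      for z in (.017,.013):
        print(sy,x,d,z,(proj("side",p+M.apply([x,sy*d,z]))[0]-[300,160]+.375)*4+[400,0])
b=[.4331,-.2427]
for z in(.046,.082): 
  print(z,(proj("side",np.array([*b,z]))[0]-[300,160]+.375)*4+[400,0])
E
```

```text
[ 0.43324612 -0.24284243  0.1582372 ] [-3.14147470e+00 -1.50389084e-04  1.77569302e+00]
-1 -0.011 0.0213 0.017 [545.55879377 324.53889951]
-1 -0.011 0.0213 0.013 [545.86931907 318.11388649]
-1 -0.011 0.0355 0.017 [530.64520301 337.45415725]
-1 -0.011 0.0355 0.013 [530.92164503 330.97271668]
-1 0.011 0.0213 0.017 [510.01614613 310.30824292]
-1 0.011 0.0213 0.013 [510.23313755 303.94064432]
-1 0.011 0.0355 0.017 [494.83308035 322.83879126]
-1 0.011 0.0355 0.013 [495.01451276 316.41540598]
1 -0.011 0.0213 0.017 [587.93719426 287.83780251]
1 -0.011 0.0213 0.013 [588.33875928 281.57816731]
1 -0.011 0.0355 0.017 [601.32705869 276.24138266]
1 -0.011 0.0355 0.013 [601.75560178 270.035548  ]
1 0.011 0.0213 0.017 [553.19400023 274.67274549]
1 0.011 0.0213 0.013 [553.50636312 268.46854165]
1 0.011 0.0355 0.017 [566.84683916 263.40451786]
1 0.011 0.0355 0.013 [567.18758786 257.25344104]
0.046 [542.15989438 440.54136052]
0.082 [544.69181271 388.89599496]
```

```bash
python3 - <<'E'
from h import *
S=lambda x,y:(300+(x-400)/4-.375,160+y/4-.375)
for p in [(549,384),(619,415)]: print(atz("side",S(*p),.082))
for p in [(123,171),(194,151)]: print(atz("top",(375+p[0]/4-.375,205+p[1]/4-.375),.082))
E
```

```text
[ 0.43804707 -0.2412234   0.082     ]
[ 0.44622027 -0.28545461  0.082     ]
[ 0.43207971 -0.2419294   0.082     ]
[ 0.4420455  -0.28618889  0.082     ]
```

```bash
python3 -m crank '{"linear":[[0.01,0.006,-0.2],[0.01,0.006,-0.3],[0.01,0.006,-0.36],[0.01,0.006,-0.36]],"delta_rot":[[0,0,0],[0,0,0],[0,0,0],[0,0,0]],"fingers":[0,0,0,0]}' 20
python3 -m crank '{"linear":[[0,0,0],[0,0,0],[0,0,0],[0,0,0],[0,0,0]],"delta_rot":[[0,0,0],[0,0,0],[0,0,0],[0,0,0],[0,0,0]],"fingers":[-0.4,-0.6,-1,-1,-1]}' 20
```

```text
clock: 1.9
position: [0.435, -0.2407, 0.0668]
tool_rot: [-3.139, -0.002, 1.777]
force: [1.0, -0.1, 1.5]
grip_width: 0.0425
finger_force: 0.0
clock: 2.4
position: [0.4358, -0.2417, 0.0692]
tool_rot: [3.141, 0.001, 1.777]
force: [-3.8, 0.0, 8.2]
grip_width: 0.0077
finger_force: 21.6
```

```bash
python3 -m crank '{"linear":[[0,0,0],[0,0,0],[0,0,0.06],[0,0,0.12],[0,0,0.2]],"delta_rot":[[0,0,0],[0,0,0],[0,0,0],[0,0,0],[0,0,0]],"fingers":[-1,-1,-1,-1,-1]}' 80
python3 -m crank '{"linear":[[0,0,0.16],[0,0,0.3],[0,0,0.3],[0,0,0.3]],"delta_rot":[[0,0,0],[0,0,0],[0,0,0],[0,0,0]],"fingers":[-1,-1,-1,-1]}'
python3 - <<'E'
from h import *
o=observe();print(o["position"],o["tool_rot"],o["qpos"])
s=grab_frame("side")["image"][:,:,::-1]
cv2.imwrite("pics/a2.png",cv2.resize(s[120:220,280:410],None,fx=6,fy=6,interpolation=cv2.INTER_CUBIC))
M=R.from_euler("xyz",o["tool_rot"]);p=o["position"]
for n,q in dict(bl=(-.016,-.004,.022),br=(.016,-.004,.022),tipl=(-.008,-.0013,.057),tipr=(.008,-.0013,.057),topl=(-.016,-.004,-.014),padl=(-.011,-.004,.017),padr=(.011,-.004,.017)).items():
    print(n,(proj("side",p+M.apply(q))[0]-[280,120]+.5)*6-.5)
E
```

```text
clock: 2.9
position: [0.4356, -0.2412, 0.1191]
tool_rot: [-3.141, -0.0, 1.778]
force: [0.7, -1.2, -0.6]
grip_width: 0.0066
finger_force: 78.2
clock: 3.3
position: [0.4359, -0.2417, 0.1942]
tool_rot: [3.14, 0.002, 1.777]
force: [-0.1, 0.2, -1.7]
grip_width: 0.0074
finger_force: 78.3
[ 0.43593894 -0.24165155  0.19421673] [3.14031961e+00 1.66289916e-03 1.77748046e+00] [ 0.75572882  0.42699132 -0.47615052  1.96572655  0.26692208  0.80764425
  0.3370962 ]
bl [384.64198917 629.3826987 ]
br [306.3137618  600.70153234]
tipl [364.45753894 702.97362799]
tipr [326.23549263 688.1467018 ]
topl [389.76637889 538.28531171]
padl [372.83909438 612.44539052]
padr [318.81345186 592.84567531]
```

View pics/a2.png

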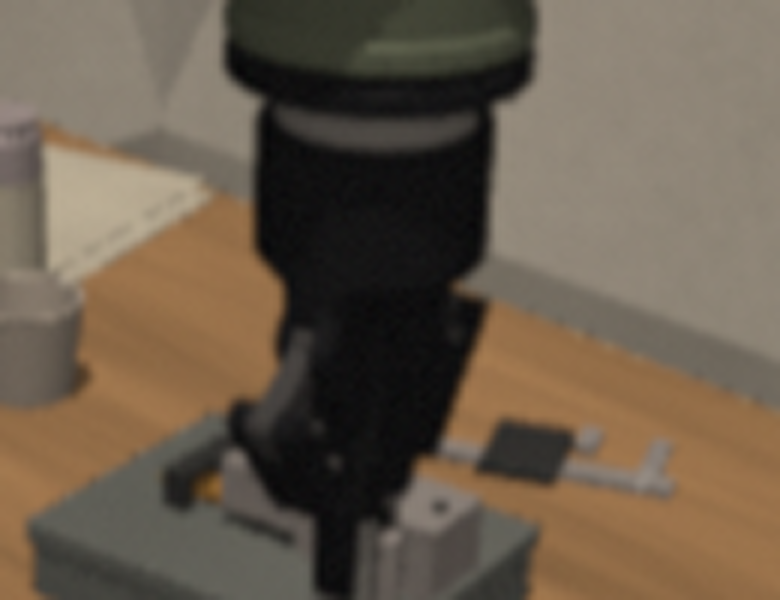

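```bash
python3 -m crank '{"linear":[[0.752,0.878,0],[0.752,0.878,0],[0.752,0.878,0],[0.752,0.878,0],[0.752,0.878,0]],"delta_rot":[[0,0,-0.07],[0,0,-0.07],[0,0,-0.07],[0,0,-0.07],[0,0,-0.07]],"fingers":[-1,-1,-1,-1,-1]}'
python3 -m crank '{"linear":[[0.752,0.878,-0.12],[0.752,0.878,-0.12],[0.752,0.878,-0.12],[0.752,0.878,-0.12]],"delta_rot":[[0,0,0],[0,0,0],[0,0,0],[0,0,0]],"fingers":[-1,-1,-1,-1]}'
```

```text
clock: 3.85
position: [0.599, -0.0496, 0.1919]
tool_rot: [-3.14, -0.0, 1.742]
force: [1.1, -1.7, -0.7]
grip_width: 0.0069
finger_force: 78.3
clock: 4.25
position: [0.7283, 0.1013, 0.1706]
tool_rot: [-3.139, 0.0, 1.742]
force: [0.6, -1.0, -0.2]
grip_width: 0.0067
finger_force: 78.3
```

```bash
python3 -m crank '{"linear":[[-0.417,-0.493,0],[-0.417,-0.493,0],[-0.417,-0.493,0],[-0.417,-0.493,0],[-0.417,-0.493,0]],"delta_rot":[[0,0,0],[0,0,0],[0,0,0],[0,0,0],[0,0,0]],"fingers":[-1,-1,-1,-1,-1]}'
```

```text
clock: 4.75
position: [0.6223, -0.0258, 0.1717]
tool_rot: [-3.139, 0.001, 1.739]
force: [0.3, -0.1, -0.9]
grip_width: 0.0071
finger_force: 78.5
```

```bash
python3 -m crank '{"linear":[[0.006,0.015,-0.06],[0.006,0.015,-0.06]],"delta_rot":[[0,0,0],[0,0,0]],"fingers":[-1,-1]}'
python3 - <<'E'
from h import *
o=observe();print(o["position"],o["tool_rot"],o["qpos"])
s=grab_frame("side")["image"][:,:,::-1];t=grab_frame("top")["image"][:,:,::-1]
cv2.imwrite("pics/a3.png",np.vstack([cv2.resize(s[145:220,280:380],None,fx=8,fy=8,interpolation=cv2.INTER_CUBIC)]))
cv2.imwrite("pics/top1.png",t)
M=R.from_euler("xyz",o["tool_rot"]);p=o["position"]
for n,q in dict(bl=(-.016,-.004,.022),br=(.016,-.004,.022),tipl=(-.008,-.0013,.057),tipr=(.008,-.0013,.057),topl=(-.016,-.004,-.014),padl=(-.011,-.004,.017),padr=(.011,-.004,.017)).items():
    print(n,(proj("side",p+M.apply(q))[0]-[280,145]+.5)*8-.5)
print("hole",(proj("side",np.array([.624,-.022,.082]))[0]-[280,145]+.5)*8-.5)
E
```

```text
clock: 4.95
position: [0.6247, -0.0177, 0.155]
tool_rot: [-3.139, -0.002, 1.744]
force: [-0.5, -0.1, -1.3]
grip_width: 0.0068
finger_force: 78.5
[ 0.62471111 -0.01772317  0.15496784] [-3.13887576e+00 -1.62794428e-03  1.74374412e+00] [ 0.23553389  0.66312496 -0.45390799  1.66140358  0.34937446  0.90151192
 -0.1816539 ]
bl [405.86436806 290.56066477]
br [332.54299261 266.55937348]
tipl [388.51337024 370.14221227]
tipr [352.48784107 357.67371803]
topl [409.51790214 196.43049659]
padl [394.72251292 273.89717189]
padr [344.1952882  257.50190585]
hole [378.66582652 406.35664294]
```

View pics/a3.png

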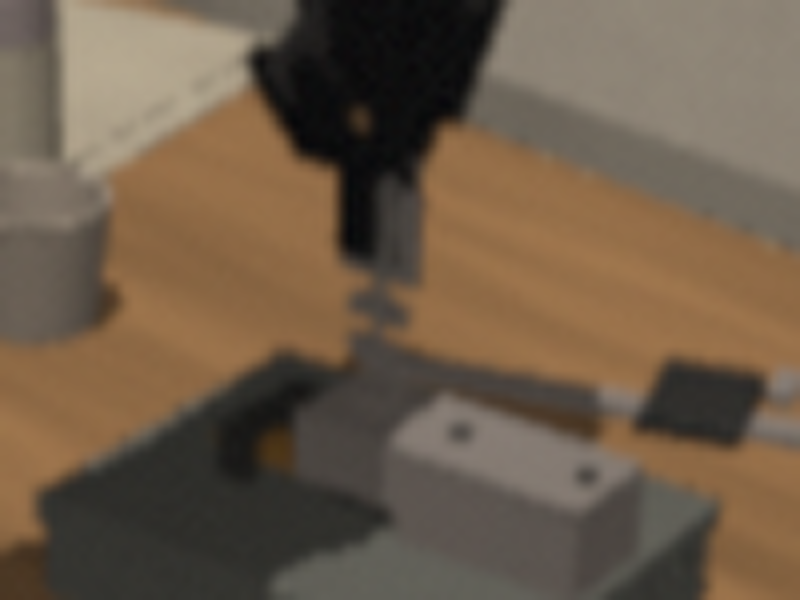

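Key_a (cut close under the bow) is held, with its tab at crop x 349–411, y 285–325 and bow right edge at x≈421. I'll compare that with the prediction for the key centred in the pads.

```bash
python3 - <<'E'
from h import *
p=np.array([ 0.62471111,-0.01772317,0.15496784]);M=R.from_euler("xyz",[-3.13887576e+00,-1.62794428e-03,1.74374412e+00])
f=lambda q:np.round((proj("side",p+M.apply(q))-[280,145]+.5)*8-.5)
for n,X,Y,Z in [("bow bottom",.016,.004,.022),("tab top",.012,.0025,.0285),("tab bot",.012,.0025,.0305),("lower top",.012,.0025,.0385),("tip",.008,.0013,.057)]:
    q=f(np.array([(a*X,b*Y,Z) for a in(-1,1) for b in(-1,1)])); print(n,q.tolist())
x=f(np.array([(.01,0,.03),(0,.01,.03),(0,0,.04),(0,0,.03)]));print((x[:3]-x[3])/10,"px/mm")
im=cv2.imread("pics/side0.png")
print(atz("side",(280+47.1,175+20.1),.082))
E
```

```text
bow bottom [[406.0, 291.0], [419.0, 283.0], [333.0, 267.0], [346.0, 259.0]]
tab top [[398.0, 303.0], [406.0, 298.0], [344.0, 285.0], [352.0, 280.0]]
tab bot [[398.0, 308.0], [406.0, 303.0], [343.0, 290.0], [352.0, 285.0]]
lower top [[397.0, 328.0], [405.0, 323.0], [343.0, 310.0], [351.0, 305.0]]
tip [[389.0, 370.0], [393.0, 368.0], [352.0, 358.0], [357.0, 355.0]]
[[-2.3 -0.7]
 [ 1.6 -0.9]
 [-0.1  2.5]] px/mm
[ 0.62558154 -0.02124723  0.082     ]
```

The visible tab is 10 mm tall, so this is key_b (cut lower down). It sits about 2 mm toward −y in the pads.

```bash
python3 -c "
from workcell import observe; o=observe(); print(o['position'],o['tool_rot'])"
python3 -m crank '{"linear":[[0,-0.008,0],[0,-0.008,0]],"delta_rot":[[0,0,0],[0,0,0]],"fingers":[-1,-1]}'
```

```text
[ 0.62513131 -0.01825513  0.15649075] [-3.14011760e+00 -9.73215056e-04  1.74350345e+00]
clock: 5.25
position: [0.6254, -0.0218, 0.1577]
tool_rot: [3.141, 0.0, 1.742]
force: [-1.0, -0.4, -0.9]
grip_width: 0.007
finger_force: 78.5
```

```bash
python3 -m crank '{"linear":[[-0.006,0.009,0],[-0.006,0.009,-0.04],[-0.006,0.009,-0.07],[-0.006,0.009,-0.085],[-0.006,0.009,-0.1]],"delta_rot":[[0,0,0],[0,0,0],[0,0,0],[0,0,0],[0,0,0]],"fingers":[-1,-1,-1,-1,-1]}'
```

```text
clock: 5.75
position: [0.6237, -0.0199, 0.1321]
tool_rot: [-3.141, 0.0, 1.741]
force: [0.6, -1.6, 0.4]
grip_width: 0.0071
finger_force: 78.7
```

```bash
python3 -m crank '{"linear":[[0,0,-0.03],[0,0,-0.05],[0,0,-0.07]],"delta_rot":[[0,0,0],[0,0,0],[0,0,0]],"fingers":[-1,-1,-1]}'
python3 -m crank '{"linear":[[0,0,-0.02],[0,0,-0.03],[0,0,-0.036]],"delta_rot":[[0,0,0],[0,0,0],[0,0,0]],"fingers":[-1,-1,-1]}'
```

```text
clock: 6.05
position: [0.6237, -0.02, 0.1147]
tool_rot: [3.142, 0.001, 1.741]
force: [0.5, -3.9, 0.0]
grip_width: 0.0066
finger_force: 78.8
clock: 6.35
position: [0.6236, -0.0198, 0.1059]
tool_rot: [-3.141, 0.0, 1.741]
force: [0.4, -4.5, 1.5]
grip_width: 0.0068
finger_force: 78.8
```

```bash
python3 -m crank '{"linear":[[0,0,-0.006],[0,0,-0.006]],"delta_rot":[[0,0,0],[0,0,0]],"fingers":[-1,-1]}'
python3 -m crank '{"linear":[[0,0.004,-0.004],[0,0.004,-0.004]],"delta_rot":[[0,0,0],[0,0,0]],"fingers":[-1,-1]}'
```

```text
clock: 6.55
position: [0.6238, -0.0198, 0.1053]
tool_rot: [3.141, 0.001, 1.741]
force: [-3.0, -4.7, 9.4]
grip_width: 0.0069
finger_force: 80.3
clock: 6.75
position: [0.6239, -0.0197, 0.1052]
tool_rot: [3.141, 0.002, 1.741]
force: [-7.1, -9.8, 24.8]
grip_width: 0.0066
finger_force: 82.8
```

```bash
python3 -m crank '{"linear":[[-0.003,-0.008,0.001],[-0.003,-0.008,0.001],[-0.003,-0.008,0.001]],"delta_rot":[[0,0,0],[0,0,0],[0,0,0]],"fingers":[-1,-1,-1]}' 120
python3 -c "
from workcell import observe; o=observe(); print(o['position'],o['tool_rot'],o['moment'])"
python3 -m crank '{"linear":[[0,0,0],[0,0,0],[0,0,0]],"delta_rot":[[0,0,-0.1],[0,0,-0.2],[0,0,-0.3]],"fingers":[-1,-1,-1]}'
python3 -c "
from workcell import observe; o=observe(); print(o['position'],o['tool_rot'],o['moment'])"
```

```text
clock: 7.05
position: [0.6238, -0.02, 0.1053]
tool_rot: [3.139, -0.0, 1.742]
force: [-2.1, -2.0, 18.0]
grip_width: 0.0064
finger_force: 118.1
[ 0.62380639 -0.02002703  0.10533744] [ 3.13912375e+00 -8.03073337e-08  1.74172820e+00] [-0.45846834  0.43710965  0.03097527]
clock: 7.35
position: [0.6236, -0.0201, 0.1053]
tool_rot: [3.14, -0.0, 1.583]
force: [-4.0, -2.4, 18.9]
grip_width: 0.0061
finger_force: 118.7
[ 0.62359098 -0.02011395  0.10530949] [ 3.13967359e+00 -2.40581952e-04  1.58258730e+00] [-0.58813608  0.95577337  0.16003264]
```

```bash
python3 -m crank '{"linear":[[0.001,0,0],[0.001,0,0]],"delta_rot":[[0,0,-0.1],[0,0,-0.2]],"fingers":[-1,-1]}'
python3 -c "
from workcell import observe; o=observe(); print(o['position'],o['tool_rot'],o['moment'])"
python3 -m crank '{"linear":[[0.002,0,0],[0.002,0,0]],"delta_rot":[[0,0,-0.1],[0,0,-0.2]],"fingers":[-1,-1]}'
python3 -c "
from workcell import observe; o=observe(); print(o['position'],o['tool_rot'],o['moment'])"
```

```text
clock: 7.55
position: [0.6237, -0.0201, 0.1053]
tool_rot: [3.14, -0.0, 1.478]
force: [-4.9, -2.9, 19.7]
grip_width: 0.0061
finger_force: 118.9
[ 0.62372275 -0.02013929  0.10533376] [ 3.13998192e+00 -2.75573382e-04  1.47791397e+00] [-0.59678833  1.13479104  0.1419248 ]
clock: 7.75
position: [0.624, -0.0202, 0.1054]
tool_rot: [3.14, -0.0, 1.373]
force: [-6.2, -3.1, 21.8]
grip_width: 0.0062
finger_force: 119.2
[ 0.6240328  -0.02019078  0.10536045] [ 3.14039487e+00 -2.79881127e-04  1.37317876e+00] [-0.68207837  1.48269058  0.12134857]
```

```bash
python3 -m crank '{"linear":[[-0.003,-0.001,0.001],[-0.003,-0.001,0.001],[-0.003,-0.001,0.001],[-0.003,-0.001,0.001],[-0.003,-0.001,0.001]],"delta_rot":[[0,0,-0.18],[0,0,-0.36],[0,0,-0.54],[0,0,-0.72],[0,0,-0.9]],"fingers":[-1,-1,-1,-1,-1]}'
python3 -c "
from workcell import observe; o=observe(); print(o['position'],o['tool_rot'],o['moment'])"
```

```text
clock: 8.25
position: [0.6244, -0.0206, 0.1055]
tool_rot: [3.139, -0.002, 0.9]
force: [3.8, -4.1, 9.6]
grip_width: 0.0061
finger_force: 117.6
[ 0.62441904 -0.02061849  0.10545729] [ 3.13878727e+00 -2.46675526e-03  9.00220462e-01] [-1.10215333 -0.99605079  0.09184848]
```

```bash
python3 -m crank '{"linear":[[0.002,-0.002,-0.001],[0.002,-0.002,-0.001],[0.002,-0.002,-0.001],[0.002,-0.002,-0.001],[0.002,-0.002,-0.001]],"delta_rot":[[0,0,-0.18],[0,0,-0.36],[0,0,-0.54],[0,0,-0.72],[0,0,-0.9]],"fingers":[-1,-1,-1,-1,-1]}'
python3 -c "
from workcell import observe; o=observe(); print(o['position'],o['tool_rot'],o['moment'])"
python3 -m crank '{"linear":[[0.002,-0.001,-0.001],[0.002,-0.001,-0.001],[0.002,-0.001,-0.001]],"delta_rot":[[0,0,-0.15],[0,0,-0.3],[0,0,-0.4]],"fingers":[-1,-1,-1]}'
python3 -c "
from workcell import observe; o=observe(); print(o['position'],o['tool_rot'],o['moment'])"
```

```text
clock: 8.75
position: [0.6252, -0.0216, 0.1054]
tool_rot: [3.14, -0.004, 0.429]
force: [4.2, -6.9, 11.6]
grip_width: 0.0055
finger_force: 117.8
[ 0.62518084 -0.02156782  0.10539345] [ 3.13955662 -0.0039122   0.42868901] [-1.67526317 -1.16277472  0.13842554]
clock: 9.05
position: [0.6256, -0.022, 0.1053]
tool_rot: [3.14, -0.004, 0.22]
force: [1.9, -6.9, 16.0]
grip_width: 0.0059
finger_force: 118.6
[ 0.625563   -0.02202704  0.10529847] [ 3.14010987 -0.00393536  0.21996933] [-1.84558547 -0.57032437  0.20056603]
```

```bash
python3 -m crank '{"linear":[[0.001,-0.003,0],[0.001,-0.003,0],[0.001,-0.003,0]],"delta_rot":[[0,0,-0.1],[0,0,-0.2],[0,0,-0.26]],"fingers":[-1,-1,-1]}'
python3 -c "
from workcell import observe; o=observe(); print(o['position'],o['tool_rot'],o['moment'])"
python3 -m crank '{"linear":[[0,0,0],[0,0,0],[0,0,0]],"delta_rot":[[0,0,-0.06],[0,0,-0.12],[0,0,-0.12]],"fingers":[-1,-1,-1]}'
python3 -c "
from workcell import observe; o=observe(); print(o['position'],o['tool_rot'],o['moment'])"
```

```text
clock: 9.35
position: [0.6257, -0.0226, 0.1053]
tool_rot: [3.141, -0.004, 0.085]
force: [1.5, -5.5, 17.0]
grip_width: 0.006
finger_force: 118.9
[ 0.62573274 -0.02262409  0.10527855] [ 3.14095985 -0.00393139  0.08485909] [-1.57300792 -0.32406682  0.14291805]
clock: 9.65
position: [0.6257, -0.0227, 0.1053]
tool_rot: [3.141, -0.004, 0.023]
force: [0.6, -5.8, 17.8]
grip_width: 0.006
finger_force: 118.9
[ 0.62574084 -0.02274877  0.10530303] [ 3.14098184 -0.00401602  0.02289111] [-1.67977416 -0.28954251  0.16545457]
```

```bash
python3 -m crank '{"linear":[[0,0,0],[0,0,0],[0,0,0]],"delta_rot":[[0,0,-0.06],[0,0,-0.12],[0,0,-0.12]],"fingers":[-1,-1,-1]}'
python3 -c "
from workcell import observe; o=observe(); print(o['position'],o['tool_rot'],o['moment'])"
```

```text
clock: 9.95
position: [0.6257, -0.0228, 0.1053]
tool_rot: [3.141, -0.004, -0.04]
force: [0.6, -6.4, 17.6]
grip_width: 0.006
finger_force: 119.0
[ 0.62573542 -0.02283314  0.10529348] [ 3.14104885 -0.00403185 -0.03952682] [-1.7931746  -0.22381865  0.53443897]
```

```bash
python3 -m crank '{"linear":[[0,-0.003,0.002],[0,-0.003,0.002],[0,-0.003,0.003]],"delta_rot":[[0,0,0.15],[0,0,0.3],[0,0,0.3]],"fingers":[-1,-1,-1]}'
python3 -c "
from workcell import observe; o=observe(); print(o['position'],o['tool_rot'],o['moment'])"
python3 -m crank '{"linear":[[0,0,0.01],[0,0,0.02],[0,0,0.02]],"delta_rot":[[0,0,0],[0,0,0],[0,0,0]],"fingers":[-1,-1,-1]}'
```

```text
clock: 10.25
position: [0.6253, -0.0227, 0.1054]
tool_rot: [-3.141, -0.003, 0.122]
force: [1.9, -1.4, 6.4]
grip_width: 0.0062
finger_force: 117.5
[ 0.62527061 -0.02267575  0.10539187] [-3.14121395e+00 -2.90807966e-03  1.21575745e-01] [-0.51612219 -0.57137926  0.02687071]
clock: 10.55
position: [0.6241, -0.0227, 0.1096]
tool_rot: [-3.141, -0.0, 0.118]
force: [0.5, 0.3, -0.3]
grip_width: 0.0062
finger_force: 117.2
```

```bash
python3 -m crank '{"linear":[[0,0,0.03],[0,0,0.06],[0,0,0.1],[0,0,0.15]],"delta_rot":[[0,0,0],[0,0,0],[0,0,0],[0,0,0]],"fingers":[-1,-1,-1,-1]}'
python3 -m crank '{"linear":[[0,0,0.1],[0,0,0.25],[0,0,0.25]],"delta_rot":[[0,0,0],[0,0,0],[0,0,0]],"fingers":[-1,-1,-1]}'
python3 - <<'E'
from h import *
o=observe();print(o["qpos"])
s=grab_frame("side")["image"][:,:,::-1]
cv2.imwrite("pics/a4.png",cv2.resize(s[120:245,250:400],None,fx=4,fy=4,interpolation=cv2.INTER_CUBIC))
E
```

```text
clock: 10.95
position: [0.6241, -0.023, 0.1478]
tool_rot: [-3.141, 0.0, 0.118]
force: [-0.0, -0.2, -1.5]
grip_width: 0.006
finger_force: 117.3
clock: 11.25
position: [0.6262, -0.0231, 0.215]
tool_rot: [3.141, -0.007, 0.118]
force: [0.8, -0.9, -1.0]
grip_width: 0.006
finger_force: 117.3
[-0.05958018  0.55536677  0.00281554  1.63602689 -0.00172054  0.94291908
 -1.50889611]
```

View pics/a4.png

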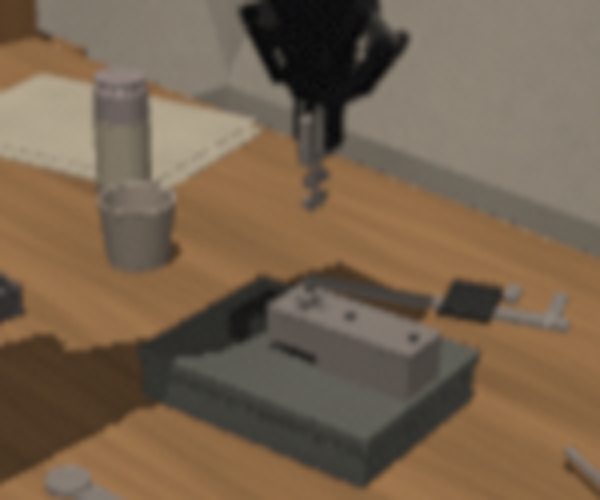

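The tongue has gone from under the keeper, so the latch is open, and the key is in the gripper at (315,160–205). Next stop is the tray.

```bash
python3 -m crank '{"linear":[[-0.32,0.66,0],[-0.32,0.66,0],[-0.32,0.66,0],[-0.32,0.66,0],[-0.32,0.66,0]],"delta_rot":[[0,0,1],[0,0,1],[0,0,1],[0,0,1],[0,0,1]],"fingers":[-1,-1,-1,-1,-1]}'
python3 -m crank '{"linear":[[-0.32,0.66,0],[-0.32,0.66,0],[-0.32,0.66,0],[-0.32,0.66,0],[-0.32,0.66,0]],"delta_rot":[[0,0,1],[0,0,1],[0,0,1],[0,0,1],[0,0,1]],"fingers":[-1,-1,-1,-1,-1]}'
python3 -m crank '{"linear":[[0,0,-0.2],[0,0,-0.2],[0,0,-0.2],[0,0,-0.2],[0,0,-0.2]],"delta_rot":[[0,0,0.7],[0,0,0.7],[0,0,0.7],[0,0,0.7],[0,0,0.7]],"fingers":[-1,-1,-1,-1,-1]}'
```

```text
clock: 11.8
position: [0.5418, 0.1468, 0.2094]
tool_rot: [-3.139, -0.0, 0.651]
force: [1.1, -1.1, -1.2]
grip_width: 0.006
finger_force: 117.5
clock: 12.3
position: [0.4615, 0.3111, 0.2092]
tool_rot: [-3.14, -0.001, 1.174]
force: [0.4, -0.8, -0.3]
grip_width: 0.006
finger_force: 117.6
clock: 12.8
position: [0.4645, 0.3063, 0.1593]
tool_rot: [-3.142, 0.0, 1.528]
force: [0.7, 0.0, -2.1]
grip_width: 0.0062
finger_force: 117.6
```

```bash
python3 -m crank '{"linear":[[0,0.01,-0.2],[0,0.01,-0.3],[0,0.01,-0.35],[0,0.01,-0.35],[0,0.01,-0.35]],"delta_rot":[[0,0,0],[0,0,0],[0,0,0],[0,0,0],[0,0,0]],"fingers":[-1,-1,-1,-1,-1]}'
python3 -m crank '{"linear":[[0,0,0],[0,0,0],[0,0,0],[0,0,0],[0,0,0]],"delta_rot":[[0,0,0],[0,0,0],[0,0,0],[0,0,0],[0,0,0]],"fingers":[1,1,1,1,1]}'
python3 -m crank '{"linear":[[0,0,0.05],[0,0,0.15],[0,0,0.3],[0,0,0.6],[0,0,0.6]],"delta_rot":[[0,0,0],[0,0,0],[0,0,0],[0,0,0],[0,0,0]],"fingers":[1,1,1,1,1]}'
python3 -m crank '{"linear":[[0,0,0.05],[0,0,0.05],[0,0,0.05],[0,0,0.05],[0,0,0.05]],"delta_rot":[[0,0,0],[0,0,0],[0,0,0],[0,0,0],[0,0,0]],"fingers":[1,1,1,1,1]}'
python3 - <<'E'
from h import *
s=grab_frame("side")["image"][:,:,::-1];t=grab_frame("top")["image"][:,:,::-1]
c=lambda im,x,y,w,h,k:cv2.resize(im[y:y+h,x:x+w],None,fx=k,fy=k,interpolation=cv2.INTER_CUBIC)
cv2.imwrite("pics/a5.png",np.hstack([c(s,170,150,100,75,4),c(t,262,142,100,75,4)]))
E
```

```text
clock: 13.3
position: [0.4646, 0.3098, 0.0729]
tool_rot: [3.141, -0.001, 1.531]
force: [0.1, 0.6, 0.2]
grip_width: 0.0065
finger_force: 117.7
clock: 13.8
position: [0.4642, 0.3095, 0.0721]
tool_rot: [3.141, -0.0, 1.532]
force: [-0.2, 0.4, -0.2]
grip_width: 0.078
finger_force: 0.0
clock: 14.3
position: [0.4646, 0.3101, 0.2265]
tool_rot: [3.139, -0.003, 1.532]
force: [0.5, -0.7, 0.3]
grip_width: 0.0855
finger_force: 0.0
clock: 14.8
position: [0.4638, 0.3093, 0.2333]
tool_rot: [-3.14, 0.001, 1.532]
force: [-0.3, -0.3, 0.1]
grip_width: 0.0856
finger_force: 0.0
```

View pics/a5.png

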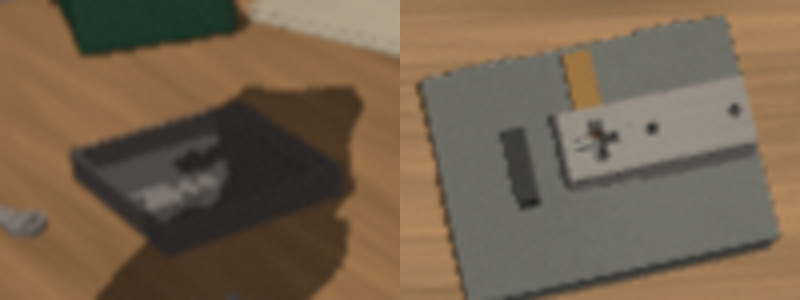

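The key lies flat in the tray, at about (180,190) in the left crop. The brass tongue points along the case's +x, at (580,80) in the right crop, so the latch is fully open. The gripper touches nothing, so I'm handing in.

```bash
python3 -c "
from workcell import bot; print(bot.job_done())"
```

```text
the job is handed in; nothing more can be done
None
```

The first key I tried, key_b, turned the latch to its stop and now lies in the grey tray with the latch left open; key_a and the round blank stayed in the stand, and the job is handed in (no verdict was returned).

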